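# Fit the drill plate on the jig's twin dowels and swing the keeper over it

## Task

Pick up the longer of the two drill plates by its handle and put it on the drill jig so that both dowels come up through its two holes and it lies fully down, flat on the locator bar. The bar has been reset since the last job, so feel for the dowels gently and do not force the plate. Then turn the T-handle to swing the keeper fully over the end of the plate, let go, and leave the shorter plate and the wooden wedges where they are.

Things in the scene. Friction and masses are not known exactly. Their poses are not given: they have to be found in the camera images.
- long_plate: The longer drill plate, aluminium, loose, 84 (x) x 170 (y) x 6 thick, 0.29 to 0.41 kg; starts flat on the bench, handle up. Origin: centre of its underside, z up. Its front edge (-x) has a row of three steel bushings, 14 diameter, 11 high. On the jig its x and y point as the jig's; at the start it is within 0.4 rad of world x, y. It goes on one way round only (holes differ).
- plate_handle (a point): Middle of the plate's handle bar: x = 0, y = 0, z = 34 on the plate, axes as the plate's. The dark bar runs along y, 60 long, 12 wide (x), 12 high (z = 28 to 40), on two posts at y = -25 and +25. Grip it across its 12 mm width.
- plate_hole (a point): Centre of the plate's round through hole, 16 diameter, on the underside at x = 0, y = +55 of the plate.
- plate_slot (a point): Centre of the plate's slotted through hole, on the underside at x = 0, y = -55 of the plate: 12 wide along x, 16 long along y.
- jig: The drill jig, fixed to the bench: black box on a foot plate 230 (x) x 310 (y); deck at z = 80. Origin: on the bench under its middle, z up; front, with three chip trays, at -x. Work block and jaws in front reach z = 90; a rear ledge (x = 74 to 109, z = 95) carries two wedges (to z = 123) at y = 55 and -80 and a round black knob (to z = 126, radius 15) at y = 108.
- seat (a point): Zero mark of the plate's seat at the front end of its travel, jig x = -12, y = 0, z = 92, axes as the jig's. The seat is the top of the steel locator bar, 36 (x) x 150 (y). For each job the bar is clamped 3 to 22 behind this mark (+x); that setting is not measured and the bar does not move. The fitted plate's origin lies at this mark plus the setting in x.
- dowels (a point): Point midway between the tips of the two upright steel dowels when the bar is at its zero mark, jig x = -12, y = 0, z = 118; they stand on the bar and share its unknown setting, 3 to 22 further in +x. Diameters 14 at y = +55 and 10 at y = -55, straight up to flat tips at z = 118 with only a small chamfer (1.6 high) to 12.4 and 8.4 diameter.
- keeper (a joint): Angle of the swing keeper, rad, growing anticlockwise seen from above: 0 fully open, 1.4 (a stop) fully shut, its arm then pointing along the jig's +y over the end of the fitted plate. It starts at 0 to 0.2, stays where it is left and turns with about 0.06 N m.
- keeper_pivot (a point): Point on the keeper's vertical axis (jig x = 0, y = -114) at its T-handle's mid height, z = 134; fixed, axes as the jig's. The T-handle: black bar 56 long, 12 wide, z = 126 to 142, centred on the axis on a 10 diameter stem, parallel to the keeper's arm: along jig y when shut, 1.4 rad clockwise of that at 0. The steel arm reaches 43 from the axis, z = 100 to 106.
- short_plate: The shorter drill plate, 84 x 130 x 6, same handle, holes only 76 apart: not wanted, leave it. Origin: centre of its underside. It lies on the bench before or behind the longer one.
- wedge_a: Triangular wooden block, side 35, 28 high, on the jig's rear ledge. Origin: centre of underside.
- wedge_b: Triangular wooden block, side 35, 24 high, on the jig's rear ledge. Origin: centre of underside.
- wedge_c: Triangular wooden block, side 45, 30 high, on the bench. Origin: centre of underside.
Not all that is in view belongs to the job. What is shaped like the long_plate but orange is not meant.

How it is judged:
By the outcome, as a careful person would: the job done as asked, in the order asked, and still so for the second after the job is handed in, with the robot touching nothing.
It also fails if it takes over 64 s, if anything falls off the work surface, if the arm or the gripper's body presses on something with over 40 N, if the wrist force passes 120 N, or if a joint passes its speed limit or range.

## Robot

A 6-joint arm with a two-finger parallel gripper is mounted at the origin on the work surface. World frame = base frame: x ahead of the robot, y to its left, z up, the work surface at z = 0. Lengths are in m, angles in rad, forces in N, time in s.
With the tool pointing down it reaches from about 0.325 to 0.85 m from the base axis. Payload 15.5 kg.
Tool frame: the origin (TCP) lies on the centre line of the jaws, within the pads' length; the fingertips stand 22 mm ahead of it and the grasp point (between the pads) lies 3 mm ahead of it; z points along the fingers, y is the direction in which the jaws open and shut (so a half turn about z gives the same grasp; the last joint's range is limited). The gripper opens to 91 mm and grips with 3 to 60 N. Pads are 32 mm wide; open, the fingers measure 118 mm over their backs; the gripper's body (76 mm by 178 mm) begins 60 mm behind the grasp point.
Start: joints at [1.2, 0.494, 1.345, -0, 1.302, -0.096], TCP at [0.17, 0.601, 0.236] pointing down, gripper open.
Joint ranges: [-2.91, 2.91], [-0.82, 2.16], [0.22, 2.67], [-1.22, 4.37], [0.12, 2.79], [-3.08, 3.08]. Speed limits (rad/s): [1.89, 1.89, 2.57, 3.01, 3.01, 3.01].

## Interface

Orientations are given as a unit quaternion [x, y, z, w].
In Python, from plant import read_state, get_image, get_calibration, close_job gives the robot as it stands.
- The arm moves only by the shell command python3 -m handwheel 'ROWS' [FORCE]. ROWS is a JSON object of lists of equal length, an entry for each row: "delta_rot": the turn, a rotation vector about the tool's x, y, z in rad, a list of three; "travel": the shift along the tool's x, y, z in m, a list of three; "jaw": the opening, from -1 (shut) to 1 (fully open), so that 0 is half open. In form: {"delta_rot": [[ax, ay, az], ...], "travel": [[tx, ty, tz], ...], "jaw": [jaw, ...]}. A call has 1 to 8 rows; each row shifts and turns the commanded pose from where the row before left it, along the tool's axes as they then stand; what a row does not reach is not made up. A row lasts 1/8 s, in which the tool goes at most 62.5 mm and 10.7 degrees, less where a joint would pass 70% of its speed; a pose out of reach is approached as far as the arm can. A call with a gripper value outside its range is refused whole. The fingers move at their own pace and stop on an object; FORCE is the grip in N (left out, the last holds). Time passes only in rows, so rows that do not move let the fingers close. It gives the time, the measured TCP pose, the force and the opening at its end, in the units of the state.
- read_state(): the state, without advancing time (a new reading comes with each control period).
- get_image(name): name is "scene" or "top" or "wrist"; returns the picture (400x640x3 uint8, red, green, blue); there is no depth.
- get_calibration(name): a dict with "mtx" (3x3 intrinsics, pixels), "rvec" (rotation vector, rad) and "tvec" (3), from world to camera coordinates, as OpenCV has them; the wrist camera has in their place "tool_from_camera" (4x4, takes a point from camera to tool coordinates, whose origin is the TCP and whose axes are the flange's). Camera axes: x right, y down, z forward; pixel columns grow to the right and rows downward; lengths in m; the calibration is good to about 2 mm. A picture is of the moment at which its call begins: read the wrist's pose just before it. get_calibration takes no time and is no camera call.
- close_job(): hands the job in, once; it reports no verdict.
The state is a dict: "clock": time; "joints": joint angles; "qd": joint speeds; "joint_efforts": joint torques, N m; "ee_pos": TCP position; "orientation": TCP orientation; "contact_force": force on the tool from outside, world axes, zero at the start; "wrist_torque": the same for the moment, N m; "opening": finger opening in m.
Only numpy, scipy, OpenCV 4.12 (cv2) and the standard library are available. Lean on these libraries where they do the work, as an engineer would, in place of code of your own. Each camera call takes 0.05 s, during which the arm holds its last target. There are 200 camera calls.

## Working session

There is one attempt and no reset: what is moved stays moved. The work goes in short steps, Python scripts to look and compute and a shell command to move; the robot and the scene stay as the last step left them, time stands still between calls to the robot, and variables do not carry over. Pictures are saved under pics/ and viewed, about 8 in all and at most 12, crops included, and the job is handed in when it is done.

```bash
ls; mkdir -p pics; python3 - <<'E'
from plant import *
import cv2,numpy as np
s=read_state()
for k,v in s.items(): print(k,np.round(v,3))
for n in("top","scene"):
    im=get_image(n);cv2.imwrite(f"pics/{n}0.png",im[:,:,::-1])
    c=get_calibration(n);print(n,{k:np.round(v,3).tolist() for k,v in c.items()})
print(get_calibration("wrist"))
E
```

```text
pics
clock 0.0
joints [ 1.2    0.494  1.346 -0.     1.302 -0.095]
qd [-0.001  0.002  0.002  0.    -0.    -0.001]
joint_efforts [-0.0000e+00 -8.7880e+01 -3.8185e+01  7.1000e-02  5.3000e-02 -0.0000e+00]
ee_pos [0.17  0.601 0.235]
orientation [ 0.137  0.991 -0.001 -0.   ]
contact_force [-0.506 -0.377  0.153]
wrist_torque [0.013 0.033 0.051]
opening 0.091
top {'mtx': [[399.61, 0.0, 324.748], [0.0, 399.61, 197.864], [0.0, 0.0, 1.0]], 'rvec': [2.153, -2.214, 0.121], 'tvec': [-0.189, 0.545, 1.167]}
scene {'mtx': [[505.924, 0.0, 321.117], [0.0, 505.924, 212.469], [0.0, 0.0, 1.0]], 'rvec': [1.142, 2.363, -0.969], 'tvec': [0.473, -0.145, 1.648]}
{'mtx': array([[344.53467853,   0.        , 319.69403291],
       [  0.        , 344.53467853, 201.58616465],
       [  0.        ,   0.        ,   1.        ]]), 'tool_from_camera': array([[ 7.83245629e-05, -9.60997987e-01, -2.76555354e-01,
         7.60389174e-02],
       [ 9.99999941e-01,  1.67434927e-04, -2.98602317e-04,
        -5.95879321e-04],
       [ 3.33261251e-04, -2.76555314e-01,  9.60997943e-01,
        -1.48392240e-01],
       [ 0.00000000e+00,  0.00000000e+00,  0.00000000e+00,
         1.00000000e+00]])}
```

View pics/top0.png

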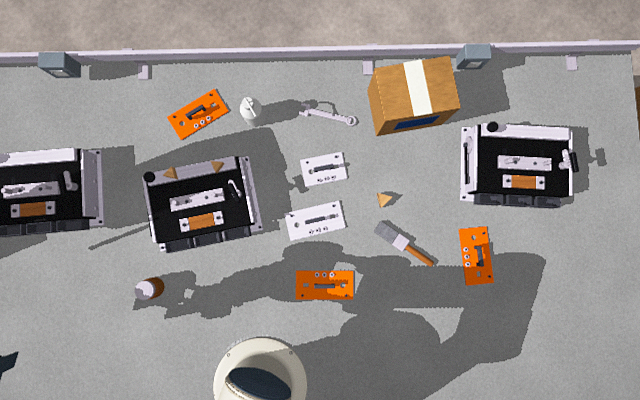

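View pics/scene0.png

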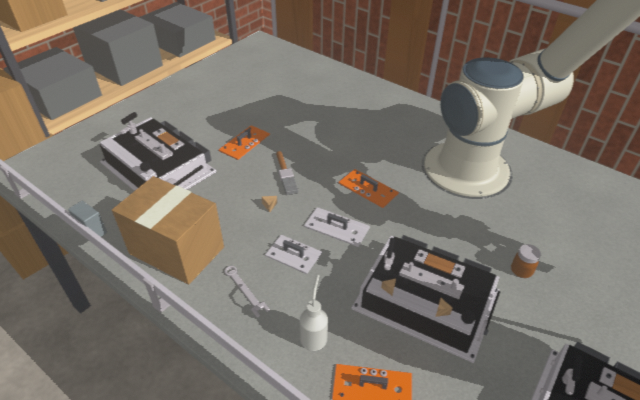

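The top view shows the working jig at about (205,205), with two wedges and the knob at (150,178). The long plate is at (315,220), the short one at (323,168). The keeper is at (235,190). Next I'll cast rays to get positions.

```bash
cat > h.py <<'E'
from plant import *
import cv2,numpy as np
from scipy.spatial.transform import Rotation as R
def cam(n,s=None):
    c=get_calibration(n)
    if n=="wrist":
        s=s or read_state(); T=np.eye(4);T[:3,:3]=R.from_quat(s["orientation"]).as_matrix();T[:3,3]=s["ee_pos"]
        M=T@np.array(c["tool_from_camera"]);return np.array(c["mtx"]),M[:3,:3],M[:3,3]
    Q=cv2.Rodrigues(np.array(c["rvec"],float))[0];return np.array(c["mtx"]),Q.T,-Q.T@np.ravel(c["tvec"])
def ray(cm,p,z):
    K,Q,o=cm;p=np.atleast_2d(np.array(p,float))
    d=(Q@np.linalg.inv(K)@np.c_[p,np.ones(len(p))].T).T
    return o+d*((z-o[2])/d[:,2])[:,None]
def proj(cm,P):
    K,Q,o=cm;q=(np.atleast_2d(P)-o)@Q@K.T;return q[:,:2]/q[:,2:]
E
python3 - <<'E'
from h import *
cm=cam("top");im=cv2.imread("pics/top0.png")
print("base",proj(cm,[[0,0,0],[0.17,0.6,.236]]).round())
hsv=cv2.cvtColor(im,cv2.COLOR_BGR2HSV)
m=cv2.inRange(hsv,(0,0,190),(180,40,255))
m[:140]=0;m[250:]=0;m[:,:280]=0;m[:,360:]=0
for c in cv2.findContours(m,cv2.RETR_EXTERNAL,cv2.CHAIN_APPROX_SIMPLE)[0]:
    if cv2.contourArea(c)<300: continue
    r=cv2.minAreaRect(c);b=ray(cm,cv2.boxPoints(r),.006)[:,:2]
    print(r,"ctr",b.mean(0).round(4),"sides",np.linalg.norm(np.diff(b,axis=0),axis=1).round(3), "edges ang",[np.arctan2(*(b[i+1]-b[i])[::-1]).round(3) for i in range(3)])
# jig: knob, and foot corners
cv2.imwrite("pics/jigcrop.png",cv2.resize(im[140:265,130:360],None,fx=3.4,fy=3.4,interpolation=cv2.INTER_CUBIC))
E
```

```text
base [[260. 385.]
 [-13. 356.]]
((314.058837890625, 220.2353515625), (29.10427474975586, 56.753334045410156), 75.96376037597656) ctr [ 0.4749 -0.1705] sides [0.172 0.088 0.171] edges ang [np.float64(-1.353), np.float64(-2.929), np.float64(1.786)]
((322.84619140625, 168.73077392578125), (28.04460906982422, 42.949432373046875), 78.69007110595703) ctr [ 0.6314 -0.2014] sides [0.132 0.087 0.131] edges ang [np.float64(-1.396), np.float64(-2.979), np.float64(1.743)]
```

View pics/jigcrop.png

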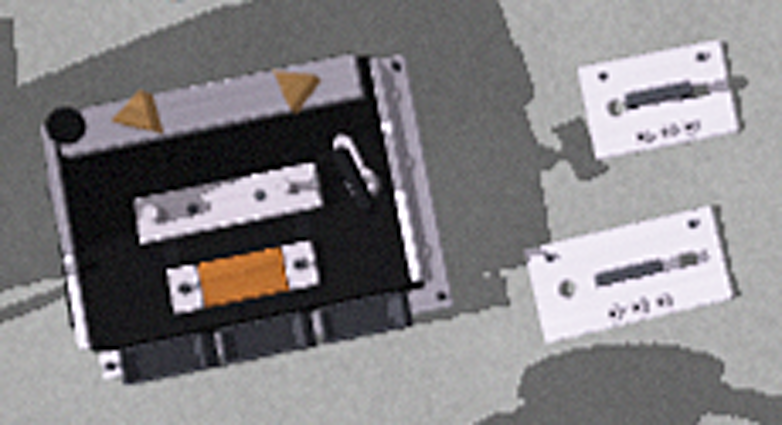

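```bash
python3 - <<'E'
from h import *
cm=cam("top");f=lambda x,y:(130+(x+.5)/3.4-.5,140+(y+.5)/3.4-.5)
for n,p,z in [("bar corners",[(134,202),(317,163),(322,205),(140,243)],.092),("knob",[(66,125)],.126),("foot right edge",[(400,57),(452,303)],.0),("deck bl/br",[(92,348),(425,280)],.08)]:
    print(n,ray(cm,[f(*q) for q in p],z)[:,:2].round(4).tolist())
E
```

```text
bar corners [[0.5423, 0.2334], [0.5707, 0.0832], [0.5357, 0.0792], [0.5084, 0.2283]]
knob [[0.6025, 0.2755]]
foot right edge [[0.6765, 0.0295], [0.4536, -0.0141]]
deck bl/br [[0.4236, 0.2714], [0.4718, -0.0029]]
```

```bash
Z='[0,0,0]'; python3 -m handwheel '{"delta_rot":[[0,0,0],[0,0,0],[0,0,0],[0,0,0],[0,0,0],[0,0,0],[0,0,0],[0,0,0]],"travel":[[-0.0475,-0.0329,-0.002],[-0.0475,-0.0329,-0.002],[-0.0475,-0.0329,-0.002],[-0.0475,-0.0329,-0.002],[-0.0475,-0.0329,-0.002],[-0.0475,-0.0329,-0.002],[-0.0475,-0.0329,-0.002],[-0.0475,-0.0329,-0.002]],"jaw":[0.5,-0.43,-0.43,-0.43,-0.43,-0.43,-0.43,-0.43]}' 20
python3 -m handwheel '{"delta_rot":[[0,0,0],[0,0,0.18],[0,0,0.185],[0,0,0.185],[0,0,0.185],[0,0,0.185],[0,0,0.185],[0,0,0]],"travel":[[-0.0475,-0.0329,-0.002],[-0.0475,-0.0329,-0.002],[0,0,0],[0,0,0],[0,0,0],[0,0,0],[0,0,0],[0,0,0]],"jaw":[-0.43,-0.43,-0.43,-0.43,-0.43,-0.43,-0.43,-0.43]}'
python3 - <<'E'
from h import *
s=read_state();im=get_image("wrist");cv2.imwrite("pics/w1.png",im[:,:,::-1]);print(s["clock"],s["ee_pos"],s["orientation"],s["joints"])
import json;json.dump({k:np.array(s[k]).tolist() for k in("ee_pos","orientation")},open("w1.json","w"))
E
```

```text
clock: 1.1
ee_pos: [0.4651, 0.243, 0.2519]
orientation: [0.137, 0.991, -0.0, -0.0]
contact_force: [0.6, 0.4, 0.3]
opening: 0.0263
clock: 2.1
ee_pos: [0.5375, 0.1554, 0.2557]
orientation: [0.637, 0.771, -0.0, -0.0]
contact_force: [1.4, -0.5, -0.1]
opening: 0.0258
2.1 [0.53749985 0.15543338 0.2556834 ] [ 6.36501741e-01  7.71275217e-01 -2.14682127e-04 -1.63952927e-04] [ 1.74794886e-01  3.82246025e-01  1.48179952e+00 -3.03621537e-05
  1.27808658e+00 -1.60845169e-02]
```

View pics/w1.png

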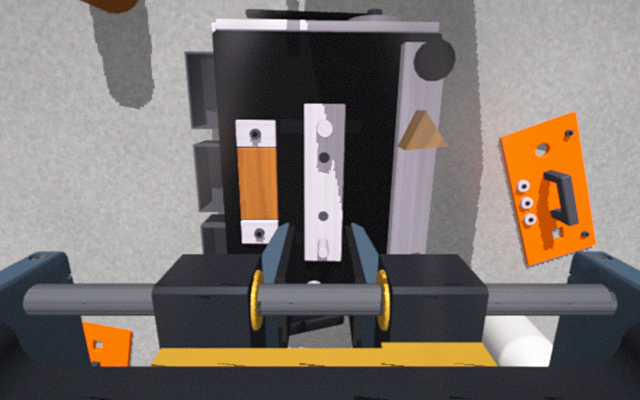

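The dowels show on the bar at about (325,129) and (323,250). The keeper is hidden behind the fingers. I'll zoom in.

```bash
python3 - <<'E'
import cv2
im=cv2.imread("pics/w1.png")[95:275,285:365];im=cv2.resize(im,None,fx=6,fy=6,interpolation=cv2.INTER_CUBIC)
import numpy as np
cv2.imwrite("pics/w1c.png",np.hstack([im[:540],im[540:]])[:, :])
E
```

```text
(no output)
```

View pics/w1c.png

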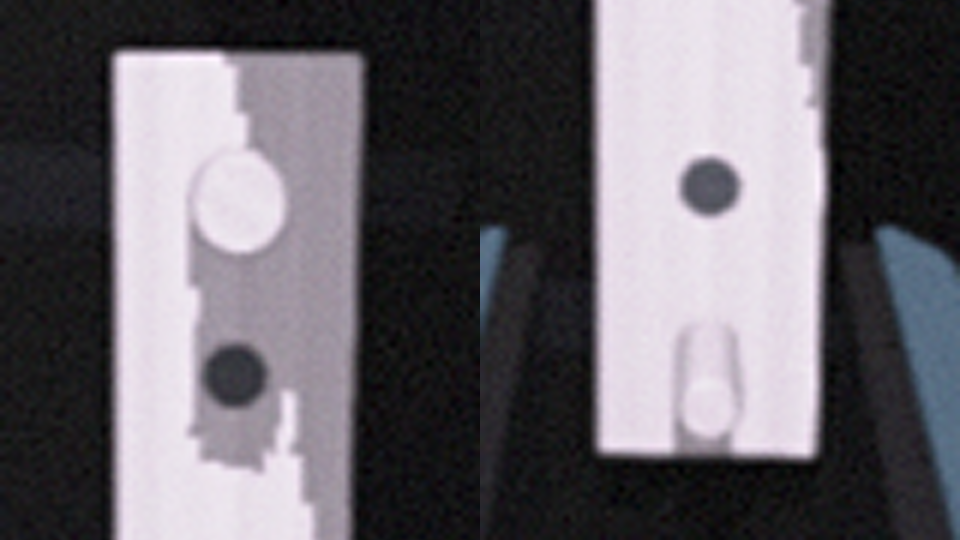

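```bash
python3 - <<'E'
from h import *;import json
cm=cam("wrist",json.load(open("w1.json")))
f=lambda x,y:(285+(x+.5)/6-.5,95+(y+.5)/6-.5)
t=ray(cm,[f(241,201),f(229,948)],.118);print(t)
d=t[0]-t[1];print("len",np.linalg.norm(d),"yaw",np.arctan2(-d[0],d[1]),"mid",t.mean(0))
b=ray(cm,[f(113,52),f(363,55),f(338,998),f(117,995)],.092);print(b,b.mean(0))
for i in(3,2): 
    e=b[3-i]-b[i]; print("yaw",np.arctan2(-e[0],e[1]),np.linalg.norm(e))
# knob
k=ray(cm,[(434,60)],.126);print("knob",k)
y=.19;X=np.array([np.cos(y),np.sin(y)]);Y=np.array([-X[1],X[0]]);e=(k[0]-t.mean(0))[:2];print(e@X,e@Y)
E
```

```text
[[0.53237683 0.21206385 0.118     ]
 [0.55195536 0.1036375  0.118     ]]
len 0.11017981681528377 yaw 0.17864487880135566 mid [0.54216609 0.15785068 0.118     ]
[[0.51072027 0.22761014 0.092     ]
 [0.54643969 0.23408888 0.092     ]
 [0.57384786 0.08666075 0.092     ]
 [0.53788543 0.08024874 0.092     ]] [0.54222331 0.15715213 0.092     ]
yaw 0.18229716931996737 0.14984434841557615
yaw 0.18381026164460504 0.14995419518851688
knob [[0.60298694 0.27733971 0.126     ]]
0.08229289874863942 0.10585217902188657
```

```bash
python3 -m handwheel '{"delta_rot":[[0,0,0],[0,0,0],[0,0,0],[0,0,0],[0,0,0],[0,0,-0.024],[0,0,0]],"travel":[[-0.0514,-0.0205,0.009],[-0.0514,-0.0205,0.009],[-0.0514,-0.0205,0.009],[-0.0514,-0.0205,0.009],[-0.0514,-0.0205,0.009],[-0.0514,-0.0205,0.009],[0,0,0]],"jaw":[-0.43,-0.43,-0.43,-0.43,-0.43,-0.43,-0.43]}'
python3 - <<'E'
from h import *
import json
s=read_state();im=get_image("wrist");cv2.imwrite("pics/w2.png",im[:,:,::-1])
json.dump({k:np.array(s[k]).tolist() for k in("ee_pos","orientation")},open("w2.json","w"))
E
```

```text
clock: 3.02
ee_pos: [0.4742, -0.1737, 0.2013]
orientation: [0.627, 0.779, -0.0, -0.0]
contact_force: [-0.3, 0.3, 0.5]
opening: 0.0261
```

View pics/w2.png

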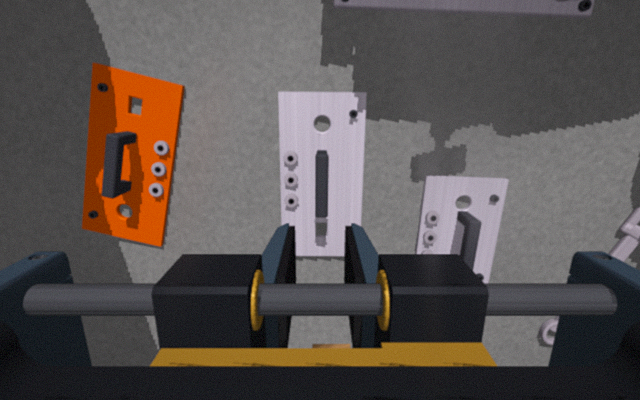

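The long plate is below the gripper: round hole at (322,123), slot at (321,232), bushings on the left (-x).

```bash
python3 - <<'E'
from h import *;import json
s=json.load(open("w2.json"));cm=cam("wrist",s)
im=cv2.imread("pics/w2.png");g=cv2.cvtColor(im,cv2.COLOR_BGR2GRAY)[105:142,305:340]
m=(g<150).astype(np.uint8);n,l,st,c=cv2.connectedComponentsWithStats(m);print(st[1:].tolist(),c[1:]+[305,105])
h=ray(cm,[(322.3,123)],.006)[0]
e=ray(cm,[(278,92),(366,92),(363.5,257),(281,257)],.006);print(h,e.mean(0),np.linalg.norm(e[0]-e[1]),np.linalg.norm(e[1]-e[2]))
q=ray(cm,[(322,151),(321.5,216)],.040);print("handle ends",q,q.mean(0))
print("yaw",[np.arctan2(-(e[a]-e[b])[0],(e[a]-e[b])[1]) for a,b in((0,3),(1,2))],np.arctan2(-(q[0]-q[1])[0],(q[0]-q[1])[1]))
Y=h[:2]-e.mean(0)[:2];print(Y,np.linalg.norm(Y))
E
```

```text
[[8, 10, 18, 17, 233]] [[321.69957082 122.69527897]]
[ 0.46587554 -0.11684604  0.006     ] [ 0.47794631 -0.17237559  0.006     ] 0.08368740254712628 0.1712454489656641
handle ends [[ 0.47027882 -0.13904314  0.04      ]
 [ 0.48303985 -0.19915373  0.04      ]] [ 0.47665933 -0.16909843  0.04      ]
yaw [np.float64(0.200611116943242), np.float64(0.2363433667773739)] 0.20918698098909685
[-0.01207077  0.05552955] 0.05682635656321103
```

```bash
python3 -m handwheel '{"delta_rot":[[0,0,0],[0,0,0],[0,0,0],[0,0,0],[0,0,0],[0,0,0],[0,0,0],[0,0,0]],"travel":[[0.0025,0.0036,0.04],[0,0,0.045],[0,0,0.04],[0,0,0.025],[0,0,0.012],[0,0,0],[0,0,0],[0,0,0]],"jaw":[-0.43,-0.43,-0.43,-0.43,-0.43,-0.43,-0.8,-1]}' 40
python3 -m handwheel '{"delta_rot":[[0,0,0],[0,0,0],[0,0,0],[0,0,0],[0,0,0],[0,0,0],[0,0,0],[0,0,0]],"travel":[[0,0,0],[0,0,0],[0,0,-0.02],[0,0,-0.05],[0,0,-0.05],[0,0,-0.05],[0,0,-0.02],[0,0,0]],"jaw":[-1,-1,-1,-1,-1,-1,-1,-1]}'
python3 - <<'E'
from h import *
import json
s=read_state();im=get_image("wrist");cv2.imwrite("pics/w3.png",im[:,:,::-1])
print(s["contact_force"],s["wrist_torque"])
json.dump({k:np.array(s[k]).tolist() for k in("ee_pos","orientation")},open("w3.json","w"))
E
```

```text
clock: 4.08
ee_pos: [0.4783, -0.1675, 0.0408]
orientation: [0.627, 0.779, 0.0, 0.0]
contact_force: [-2.6, 2.4, 7.5]
opening: 0.0117
clock: 5.08
ee_pos: [0.4786, -0.1677, 0.2314]
orientation: [0.628, 0.779, 0.0, 0.002]
contact_force: [0.2, 0.3, -4.5]
opening: 0.0118
[ 0.20008445  0.31943169 -4.45624796] [-0.11001665  0.01381943  0.03430548]
```

View pics/w3.png

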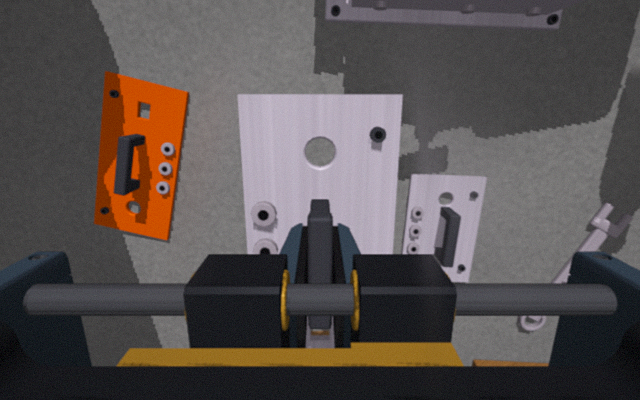

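```bash
python3 - <<'E'
from h import *;import json
s=json.load(open("w3.json"));cm=cam("wrist",s)
im=cv2.imread("pics/w3.png");hsv=cv2.cvtColor(im,cv2.COLOR_BGR2HSV);g=cv2.cvtColor(im,cv2.COLOR_BGR2GRAY)
sub=(g[130:175,295:345]<165).astype(np.uint8);n,l,st,c=cv2.connectedComponentsWithStats(sub)
i=1+st[1:,4].argmax();hc=c[i]+[295,130];print("hole",hc,st[i])
print([int(v) for v in g[150,290:350:4]])
# plate edges: left at rows, right at rows, top at cols
gb=cv2.GaussianBlur(g,(3,3),0).astype(float)
def edge(v,off): d=np.diff(v);k=np.argmax(abs(d));return off+k+.5
L=[(edge(gb[r,225:258],225),r) for r in range(100,200,10)]
Rr=[(edge(gb[r,385:415],385),r) for r in (100,105,110,115,120,130)]
T=[(x,edge(gb[80:108,x],80)) for x in range(250,400,15)]
zt=s["ee_pos"][2]-.0408+.006
Tm=R.from_quat(s["orientation"]).as_matrix();loc=lambda p:(ray(cm,p,zt)-s["ee_pos"])@Tm
print("hole tool",loc([hc]));
for n,E in(("L",L),("R",Rr),("T",T)):
    q=loc(E);ax=(0,1) if n!="T" else (1,0)
    p=np.polyfit(q[:,ax[0]],q[:,ax[1]],1);print(n,"slope",p[0],"res",np.std(q[:,ax[1]]-np.polyval(p,q[:,ax[0]])),q[:,:2].mean(0))
E
```

```text
hole [319.61689106 150.75764994] [  8   6  34  31 817]
[179, 180, 183, 173, 117, 122, 110, 109, 115, 120, 119, 124, 177, 177, 178]
hole tool [[0.05200507 0.00161645 0.03469573]]
L slope 0.0022664995344650308 res 0.00015623520879393162 [ 0.05470174 -0.04034548]
R slope 0.4250302676767554 res 0.0019002312066404236 [0.07120836 0.04232573]
T slope 0.00013895021810033666 res 1.2719202621569005e-17 [0.08099224 0.00054942]
```

```bash
python3 -m handwheel '{"delta_rot":[[0,0,0.034],[0,0,0],[0,0,0],[0,0,0],[0,0,0],[0,0,0],[0,0,0],[0,0,0]],"travel":[[0,0,0],[0.0419,0.016,0],[0.0519,0.02,0],[0.0519,0.02,0],[0.0519,0.02,0],[0.0519,0.02,0],[0.0419,0.016,0],[0.02,0.008,0]],"jaw":[-1,-1,-1,-1,-1,-1,-1,-1]}'
python3 -m handwheel '{"delta_rot":[[0,0,0],[0,0,0],[0,0,0],[0,0,0],[0,0,0]],"travel":[[0,0,0.02],[0,0,0.025],[0,0,0.017],[0,0,0],[0,0,0]],"jaw":[-1,-1,-1,-1,-1]}'
python3 - <<'E'
from h import *
import json
s=read_state();im=get_image("wrist");cv2.imwrite("pics/w4.png",im[:,:,::-1])
cv2.imwrite("pics/w4c.png",cv2.resize(im[85:245,230:410,::-1],None,fx=3.5,fy=3.5,interpolation=cv2.INTER_CUBIC))
print(s["ee_pos"],s["orientation"],s["contact_force"],s["wrist_torque"])
json.dump({k:np.array(s[k]).tolist() for k in("ee_pos","orientation")},open("w4.json","w"))
E
```

```text
clock: 6.12
ee_pos: [0.54, 0.1625, 0.2285]
orientation: [0.64, 0.768, -0.001, -0.001]
contact_force: [-0.1, 0.3, -3.9]
opening: 0.0116
clock: 6.75
ee_pos: [0.5406, 0.1602, 0.1682]
orientation: [0.641, 0.768, -0.0, 0.0]
contact_force: [-0.8, -0.5, -3.0]
opening: 0.0115
[0.54061838 0.16019373 0.1681802 ] [ 6.40967099e-01  7.67568353e-01 -1.41865573e-05  3.36191437e-05] [-0.80411969 -0.5076194  -2.96624007] [-0.04869404 -0.04824882 -0.00478906]
```

View pics/w4c.png

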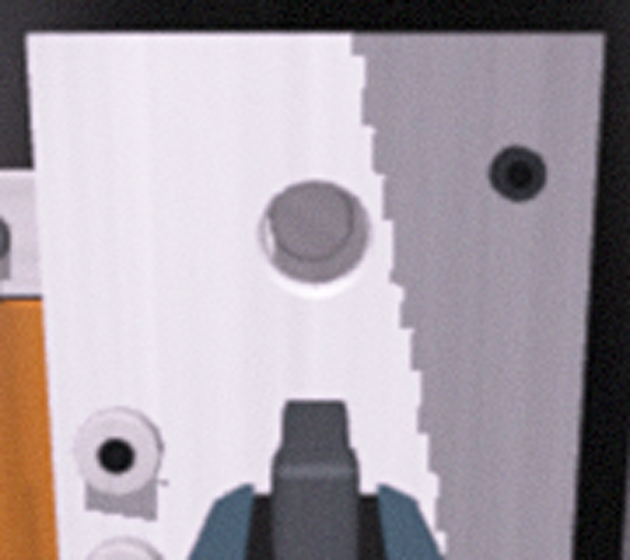

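Through the round hole I can see the dowel tip. In crop pixels the hole is centred near (314,238) and the tip near (312,220).

```bash
python3 - <<'E'
from h import *;import json
s=json.load(open("w4.json"));cm=cam("wrist",s)
im=cv2.imread("pics/w4c.png");g=cv2.cvtColor(im,cv2.COLOR_BGR2GRAY)
f=lambda p:[230+(p[0]+.5)/3.5-.5,85+(p[1]+.5)/3.5-.5]
h=ray(cm,[f((314,238))],s["ee_pos"][2]-.0348)[0]; d=ray(cm,[f((312,220))],.118)[0]
Tm=R.from_quat(s["orientation"]).as_matrix();print("hole",h,"dowel",d,"tool shift",(d-h)@Tm)
c=ray(cm,[f((26,34)),f((604,34))],s["ee_pos"][2]-.0348);print("width",np.linalg.norm(c[0]-c[1]),"plate front edge in tool",(c-s["ee_pos"])@Tm)
P=h.copy();K,Q,o=cm
print("px/mm hole",3.5*344.5/((h-o)@Q[:,2])/1000,"dowel",3.5*344.5/((d-o)@Q[:,2])/1000)
big=cv2.resize(im[160:310,240:390],None,fx=4,fy=4,interpolation=cv2.INTER_CUBIC);big=cv2.convertScaleAbs(big,alpha=1.8,beta=-130)
cv2.imwrite("pics/w4d.png",big)
E
```

```text
hole [0.53302546 0.21069574 0.1333802 ] dowel [0.53254565 0.21141299 0.118     ] tool shift [ 0.0007924  -0.00034454  0.01538013]
width 0.08385716931574486 plate front edge in tool [[ 0.08063559 -0.0402454   0.03479351]
 [ 0.08064195  0.04361177  0.0347953 ]]
px/mm hole 6.5836323732963855 dowel 6.098787302677544
```

View pics/w4d.png

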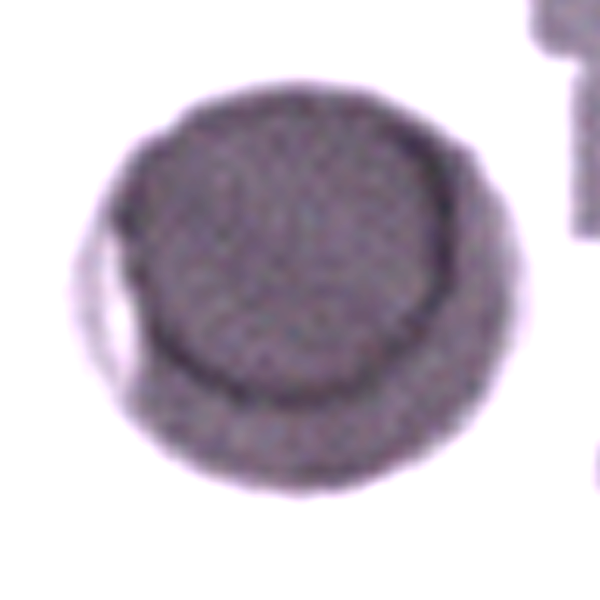

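```bash
python3 -m handwheel '{"delta_rot":[[0,0,0],[0,0,0],[0,0,0],[0,0,0]],"travel":[[0.0005,-0.0003,0.003],[0,0,0.003],[0,0,0.001],[0,0,0]],"jaw":[-1,-1,-1,-1]}'
python3 -m handwheel '{"delta_rot":[[0,0,0],[0,0,0],[0,0,0]],"travel":[[0,0,0.002],[0,0,0.001],[0,0,0]],"jaw":[-1,-1,-1]}'
python3 -m handwheel '{"delta_rot":[[0,0,0],[0,0,0]],"travel":[[0,0,0.001],[0,0,0]],"jaw":[-1,-1]}'
python3 -c "
from h import *;s=read_state();print(s['wrist_torque'])"
```

```text
clock: 7.3
ee_pos: [0.54, 0.1609, 0.1609]
orientation: [0.641, 0.768, -0.0, -0.0]
contact_force: [-0.4, 0.2, -3.8]
opening: 0.0121
clock: 7.68
ee_pos: [0.54, 0.1609, 0.1578]
orientation: [0.641, 0.768, -0.0, -0.0]
contact_force: [0.2, -0.9, -3.0]
opening: 0.0119
clock: 7.92
ee_pos: [0.54, 0.1609, 0.1569]
orientation: [0.641, 0.768, -0.0, -0.0]
contact_force: [0.5, 0.2, -3.6]
opening: 0.0117
[-0.08488289  0.03910708 -0.05927601]
```

```bash
for i in 1; do python3 -m handwheel '{"delta_rot":[[0,0,0],[0,0,0],[0,0,0]],"travel":[[0,0,0.001],[0,0,0.001],[0,0,0]],"jaw":[-1,-1,-1]}'; done
python3 -m handwheel '{"delta_rot":[[0,0,0],[0,0,0],[0,0,0]],"travel":[[0,0,0.001],[0,0,0.001],[0,0,0]],"jaw":[-1,-1,-1]}'
python3 -c "
from h import *;s=read_state();print(s['wrist_torque'])"
```

```text
clock: 8.3
ee_pos: [0.54, 0.1609, 0.1548]
orientation: [0.641, 0.768, -0.0, -0.0]
contact_force: [-0.2, -0.1, -3.6]
opening: 0.0115
clock: 8.68
ee_pos: [0.54, 0.1609, 0.1528]
orientation: [0.641, 0.768, -0.0, -0.0]
contact_force: [0.3, -0.4, -3.8]
opening: 0.0118
[-0.0920771  -0.01360311  0.00903817]
```

```bash
python3 -m handwheel '{"delta_rot":[[0,0,0],[0,0,0],[0,0,0],[0,0,0],[0,0,0]],"travel":[[0,0,0.002],[0,0,0.002],[0,0,0.002],[0,0,0.002],[0,0,0]],"jaw":[-1,-1,-1,-1,-1]}'
python3 -c "
from h import *;s=read_state();print(s['wrist_torque'])"
```

```text
clock: 9.3
ee_pos: [0.5399, 0.1609, 0.1447]
orientation: [0.641, 0.768, -0.0, -0.0]
contact_force: [-0.0, -1.1, -4.8]
opening: 0.0116
[-0.08663249  0.04902944  0.01584881]
```

```bash
python3 -m handwheel '{"delta_rot":[[0,0,0],[0,0,0],[0,0,0],[0,0,0],[0,0,0]],"travel":[[0,0,0.002],[0,0,0.002],[0,0,0.002],[0,0,0.002],[0,0,0]],"jaw":[-1,-1,-1,-1,-1]}'
python3 -m handwheel '{"delta_rot":[[0,0,0],[0,0,0],[0,0,0],[0,0,0]],"travel":[[0,0,0.001],[0,0,0.001],[0,0,0.001],[0,0,0]],"jaw":[-1,-1,-1,-1]}'
python3 - <<'E'
from h import *
s=read_state();print(s['wrist_torque'],s['contact_force'])
im=get_image("wrist");cv2.imwrite("pics/w5.png",im[:,:,::-1])
E
```

```text
clock: 9.93
ee_pos: [0.5399, 0.1609, 0.1367]
orientation: [0.641, 0.768, -0.0, -0.0]
contact_force: [0.3, -0.3, -3.4]
opening: 0.0115
clock: 10.42
ee_pos: [0.54, 0.1609, 0.1338]
orientation: [0.641, 0.768, -0.0, -0.0]
contact_force: [0.1, 0.5, -3.5]
opening: 0.0116
[-0.06236545  0.03777782  0.02615246] [ 0.13463178  0.54970722 -3.51632871]
```

View pics/w5.png

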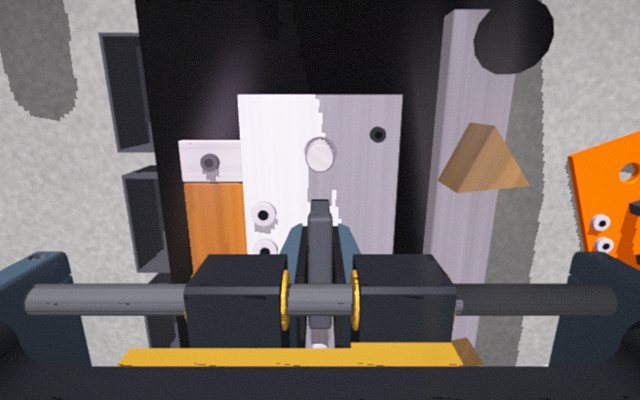

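The dowel now comes up through the round hole at (320,153). I'll lower the last millimetre until it touches.

```bash
python3 -m handwheel '{"delta_rot":[[0,0,0],[0,0,0]],"travel":[[0,0,0.001],[0,0,0]],"jaw":[-1,-1]}'
python3 -m handwheel '{"delta_rot":[[0,0,0],[0,0,0]],"travel":[[0,0,0.0005],[0,0,0]],"jaw":[-1,-1]}'
python3 -m handwheel '{"delta_rot":[[0,0,0],[0,0,0]],"travel":[[0,0,0.0005],[0,0,0]],"jaw":[-1,-1]}'
```

```text
clock: 10.72
ee_pos: [0.54, 0.1609, 0.1329]
orientation: [0.641, 0.768, -0.0, 0.0]
contact_force: [0.1, 0.9, -4.3]
opening: 0.0119
clock: 10.98
ee_pos: [0.54, 0.1609, 0.1328]
orientation: [0.641, 0.768, 0.0, 0.0]
contact_force: [-2.9, -0.4, 5.5]
opening: 0.0118
clock: 11.22
ee_pos: [0.5401, 0.1609, 0.1328]
orientation: [0.641, 0.768, 0.0, 0.0]
contact_force: [-5.7, -1.9, 14.2]
opening: 0.0116
```

Contact at the expected seat height (underside z=0.092). I'll release, lift and look at the keeper.

```bash
python3 -m handwheel '{"delta_rot":[[0,0,0],[0,0,0],[0,0,0],[0,0,0],[0,0,0],[0,0,0],[0,0,0]],"travel":[[0,0,-0.0006],[0,0,0],[0,0,0],[0,0,-0.015],[0,0,-0.035],[0,0,-0.05],[0,0,-0.02]],"jaw":[-0.4,-0.4,-0.4,-0.4,-0.4,-0.4,-0.4]}'
python3 -m handwheel '{"delta_rot":[[0,0,0],[0,0,0],[0,0,0],[0,0,0],[0,0,0]],"travel":[[-0.045,0,0],[-0.05,0,0],[-0.05,0,0],[-0.025,0,0],[0,0,0]],"jaw":[-0.4,-0.4,-0.4,-0.4,-0.4]}'
python3 - <<'E'
from h import *
import json
s=read_state();im=get_image("wrist");cv2.imwrite("pics/w6.png",im[:,:,::-1]);print(s["ee_pos"],s["joints"])
json.dump({k:np.array(s[k]).tolist() for k in("ee_pos","orientation")},open("w6.json","w"))
E
```

```text
clock: 12.1
ee_pos: [0.541, 0.1611, 0.2564]
orientation: [0.641, 0.768, 0.002, 0.001]
contact_force: [0.2, -0.7, -0.3]
opening: 0.0276
clock: 12.72
ee_pos: [0.5707, -0.008, 0.2534]
orientation: [0.642, 0.767, 0.0, 0.0]
contact_force: [-0.2, 1.2, -0.1]
opening: 0.0275
[ 0.57074252 -0.00796366  0.25338789] [-1.18456642e-01  3.99904560e-01  1.45899423e+00 -1.81752960e-04
  1.28186495e+00 -2.96047702e-01]
```

View pics/w6.png

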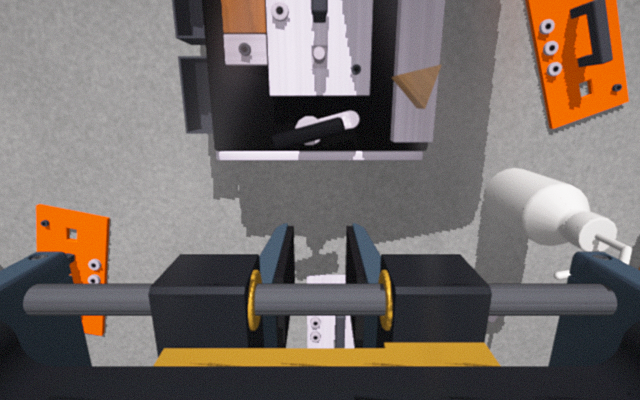

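Both dowels show through their holes, the slot one at (320,53). The keeper hub is near (305,125), with the arm tip at (350,118) and the black T-handle running from about (275,137) to (343,122). I'll measure those numerically.

```bash
python3 - <<'E'
from h import *;import json
s=json.load(open("w6.json"));cm=cam("wrist",s)
g=cv2.cvtColor(cv2.imread("pics/w6.png"),cv2.COLOR_BGR2GRAY)
y=.181;X=np.array([np.cos(y),np.sin(y),0]);Y=np.array([-X[1],X[0],0])
mid=np.array([.5422,.1575,0])
for x in(-10,-5,0,5): 
    b=mid-.114*Y+x/1000*X; print(x,b[:2].round(4),"T z142",proj(cm,b+[0,0,.142]).round(1),"arm z106",proj(cm,b+[0,0,.106]).round(1))
b=cv2.GaussianBlur(g,(3,3),0)
for r in range(104,148,2): print(r,' '.join('%3d'%v for v in b[r,262:370:4]))
E
```

```text
-10 [0.5529 0.0436] T z142 [[305.9 134.3]] arm z106 [[307.5 130.5]]
-5 [0.5578 0.0445] T z142 [[312.6 134.3]] arm z106 [[313.4 130.5]]
0 [0.5627 0.0454] T z142 [[319.3 134.3]] arm z106 [[319.4 130.4]]
5 [0.5676 0.0463] T z142 [[326.1 134.2]] arm z106 [[325.3 130.4]]
104  23  20  21  16  14  14  11  11  13  15  15  12  13  13  13  15  13  14  16  13  14  10  13  15  12  15  14
106  23  20  20  15  14  15  14  12  15  13  12  15  11  11  13  14  12  12  13  13  14  12  12  13  11  11  13
108  25  20  21  16  15  12  13  13  11  16  12  10  11  11  12  15  13  11  12  14  15  10  15  13  10  12  14
110  22  22  23  16  14  15  12  13  13  10  14  10  13  13  15  13  12  11  12  11  18  66 109  53  12  12  12
112  24  23  18  15  14  14  14  14  12  13  14  15  11  13  12  13   9  11  15  58 141 200 204 172  21  13  13
114  19  21  16  16  13  12  14  14  12  15  10  20  19   9  13  13  11  44 121 198 219 225 209 204  78  12  14
116  21  20  20  16  15  15  13  17  16  11  31 141 146  82  11  32 107 188 208 185 222 222 209 204 141  13  13
118  20  21  20  15  14  12  11  14  15  16 152 2
[... 930 characters left out ...]
  18  17  18  18  15  13  13
136  19  17  20  29  30  30  32  31  30  29  29  29  27  24  21  19  17  16  18  20  19  19  20  16  12  12  14
138  18  19  18  32  33  31  30  30  28  29  29  26  21  20  45  14  16  18  20  19  18  21  18  18  14  13  14
140  21  17  18  31  29  31  28  28  26  26  24  19  30  78 139  15  16  18  18  18  19  16  15  18  15  14  13
142  20  18  17  25  29  29  26  26  23  21  21  57 103 134  78  16  19  19  18  16  17  12  11  17  14  14  12
144  20  17  20  23  28  26  25  21  16  16  14  90 100  65  18  17  20  14  18  13  11  12  11  15  12  13  12
146  19  18  20  21  23  21  18  17  19  17  12  23  23  13  12  15  18  11  14  12  10   9  12  13  15  15  11
```

```bash
python3 -m handwheel '{"delta_rot":[[0,0,0],[0,0,0.185],[0,0,0.185],[0,0,0.185],[0,0,0.185],[0,0,0.185],[0,0,0.185],[0,0,0.185]],"travel":[[0.0542,-0.0081,0],[0,0,0],[0,0,0],[0,0,0],[0,0,0],[0,0,0],[0,0,0],[0,0,0]],"jaw":[-0.35,-0.35,-0.35,-0.35,-0.35,-0.35,-0.35,-0.35]}' 10
python3 -m handwheel '{"delta_rot":[[0,0,0.025],[0,0,0],[0,0,0]],"travel":[[0,0,0.03],[0,0,0.03],[0,0,0]],"jaw":[-0.35,-0.35,-0.35]}'
python3 - <<'E'
from h import *
import json
s=read_state();im=get_image("wrist");cv2.imwrite("pics/w7.png",im[:,:,::-1])
q=s["orientation"];print(s["ee_pos"],q,"yheading",np.arcsin(2*q[1]**2-1),s["joints"])
json.dump({k:np.array(s[k]).tolist() for k in("ee_pos","orientation")},open("w7.json","w"))
# expected bar end in image: pivot + 28mm along tool x at z .142, for camera bias check
cm=cam("wrist",s);Tm=R.from_quat(q).as_matrix();p=np.array([s["ee_pos"][0],s["ee_pos"][1],.142])
print(proj(cm,[p+a*Tm[:,0]+b*Tm[:,1] for a in(.028,.0) for b in(-.006,.006)]).round(1))
g=cv2.cvtColor(cv2.GaussianBlur(im,(3,3),0),cv2.COLOR_RGB2GRAY)
for r in range(160,300,5): print(r,' '.join('%3d'%v for v in g[r,270:374:4]))
E
```

```text
clock: 13.78
ee_pos: [0.5524, 0.0468, 0.253]
orientation: [0.975, 0.224, 0.0, -0.0]
contact_force: [-0.2, 0.6, 0.4]
opening: 0.0296
clock: 14.15
ee_pos: [0.5514, 0.0466, 0.1914]
orientation: [0.977, 0.214, -0.002, -0.001]
contact_force: [0.1, -0.4, 0.8]
opening: 0.0296
[0.55137033 0.0465575  0.19142497] [ 9.76764962e-01  2.14305849e-01 -1.72047749e-03 -5.02179580e-04] yheading -1.1388341020245745 [-2.37758757e-02  4.44211098e-01  1.57669454e+00  1.75748733e-04
  1.12426805e+00  1.11498134e+00]
[[306.4 192.6]
 [326.7 192.6]
 [306.9 236.6]
 [326.4 236.6]]
160 240 240 240 238 239 239 224  15  17  18  18 162 220 219 219 192  24  25  24  26  22  20  19  51 246 242
165 239 238 238 239 239 239 150  16  16  16  16 219 222 221 222 223  57  25  27  24  18  20  15 106 175 219
170 240 239 240 240 239 240  54  17  17  18  17 234 238 235 236 239  44  24  23  26  18  18  18 160 172 169
175 239 238 239 239 239 233  19  18  17  17  15 233 233 234 230 222  39  25  24  23  17  17  57 174 169 141
180 187 231 240 239 239 178  19  17  17  19  14 232 223 221 221 220  40  24  24  24  20  15 127 176 168 119

[... 1783 characters left out ...]
  29  26  17 244 240 203 106  18  16  20  23  43  50
270  50  24  20  23  19  20  19  22  22  21  20  25  30  28  30  26 242 238 133 100  17  21  20  22  28  50
275  47  22  21  21  20  18  23  20  22  20  20  21  21  23  15 236 241 231 114 102  19  20  22  21  21  49
280  43  25  25  17  19  18  22  18  19  20  20  21  20  21  39 248 239 177 115 101  16  18  22  28  28  47
285  49  48  49  49  48  50  49  52  57  56  58  57  59  57  57  65  63  59  58  59  59  59  58  57  58  57
290  59  59  57  58  63  80  87  88  87  88  87  88  87  89  87  87  87  86  89  90  87  87  88  88  88  87
295  59  61  70  92 100  99  99 100 101 101  97  98  99  98  98  97  99  99  98  98  98  97  98  97  99  97
```

The wrist image shows the bar aligned with the jaws and about 2 mm off along tool y. I'll correct that, descend and grip lightly.

```bash
python3 -m handwheel '{"delta_rot":[[0,0,0],[0,0,0],[0,0,0],[0,0,0],[0,0,0]],"travel":[[0.001,0.0022,0],[0,0,0.025],[0,0,0.02],[0,0,0.007],[0,0,0]],"jaw":[-0.35,-0.35,-0.35,-0.35,-0.35]}'
python3 -m handwheel '{"delta_rot":[[0,0,0],[0,0,0],[0,0,0],[0,0,0]],"travel":[[0,0,0],[0,0,0],[0,0,0],[0,0,0]],"jaw":[-0.7,-1,-1,-1]}' 10
python3 -c "
from h import *;s=read_state();print(s['wrist_torque'])"
```

```text
clock: 14.82
ee_pos: [0.555, 0.0439, 0.1411]
orientation: [0.977, 0.214, 0.0, 0.0]
contact_force: [-0.2, 0.5, -0.8]
opening: 0.0297
clock: 15.32
ee_pos: [0.5544, 0.0455, 0.1413]
orientation: [0.977, 0.214, 0.0, -0.001]
contact_force: [-4.2, 15.4, 8.2]
opening: 0.0125
[ 2.59647744  0.86526238 -0.01283858]
```

```bash
python3 -m handwheel '{"delta_rot":[[0,0,0],[0,0,0]],"travel":[[0,-0.0018,0],[0,0,0]],"jaw":[-1,-1]}'
python3 -m handwheel '{"delta_rot":[[0,0,-0.1],[0,0,-0.1],[0,0,0]],"travel":[[0,0,0],[0,0,0],[0,0,0]],"jaw":[-1,-1,-1]}'
python3 -c "
from h import *;s=read_state();q=s['orientation'];print(s['wrist_torque'],np.arctan2(2*q[1]**2-1,2*q[0]*q[1]))"
```

```text
clock: 15.58
ee_pos: [0.5543, 0.0457, 0.1413]
orientation: [0.977, 0.214, 0.001, 0.0]
contact_force: [-1.4, 2.4, 8.7]
opening: 0.0117
clock: 15.95
ee_pos: [0.5541, 0.046, 0.1413]
orientation: [0.95, 0.311, 0.001, -0.0]
contact_force: [-2.2, 5.9, 9.3]
opening: 0.0118
[0.99139816 0.59866557 0.06714438] -0.93838814304422
```

```bash
python3 -m handwheel '{"delta_rot":[[0,0,-0.13],[0,0,-0.13],[0,0,-0.13],[0,0,0]],"travel":[[0,-0.0003,-0.001],[0,0,0],[0,0,0],[0,0,0]],"jaw":[-1,-1,-1,-1]}'
python3 -c "
from h import *;s=read_state();q=s['orientation'];print(s['wrist_torque'],np.arctan2(2*q[1]**2-1,2*q[0]*q[1]))"
```

```text
clock: 16.45
ee_pos: [0.5533, 0.0465, 0.1415]
orientation: [0.872, 0.489, 0.0, -0.001]
contact_force: [-0.8, 8.7, -2.6]
opening: 0.012
[1.35156403 0.18643499 0.07629671] -0.5479176008902212
```

```bash
python3 -m handwheel '{"delta_rot":[[0,0,-0.12],[0,0,-0.12],[0,0,-0.12],[0,0,0]],"travel":[[0.0008,-0.0005,0],[0,0,0],[0,0,0],[0,0,0]],"jaw":[-1,-1,-1,-1]}'
python3 -c "
from h import *;s=read_state();q=s['orientation'];print(s['wrist_torque'],np.arctan2(2*q[1]**2-1,2*q[0]*q[1]))"
```

```text
clock: 16.95
ee_pos: [0.5527, 0.0469, 0.1415]
orientation: [0.77, 0.638, -0.001, -0.001]
contact_force: [-5.9, 3.1, 1.1]
opening: 0.0116
[0.39488023 0.95448609 0.05146472] -0.18801105144006489
```

```bash
python3 -m handwheel '{"delta_rot":[[0,0,-0.12],[0,0,-0.1],[0,0,-0.08],[0,0,0]],"travel":[[0.0002,-0.0006,0],[0,0,0],[0,0,0],[0,0,0]],"jaw":[-1,-1,-1,-1]}'
python3 -m handwheel '{"delta_rot":[[0,0,-0.05],[0,0,-0.03],[0,0,0]],"travel":[[0,0,0],[0,0,0],[0,0,0]],"jaw":[-1,-1,-1]}'
python3 -c "
from h import *;s=read_state();q=s['orientation'];print(s['wrist_torque'],np.arctan2(2*q[1]**2-1,2*q[0]*q[1]))"
python3 -m handwheel '{"delta_rot":[[0,0,-0.03],[0,0,0]],"travel":[[0,0,0],[0,0,0]],"jaw":[-1,-1]}'
python3 -c "
from h import *;s=read_state();q=s['orientation'];print(s['wrist_torque'],np.arctan2(2*q[1]**2-1,2*q[0]*q[1]))"
```

```text
clock: 17.45
ee_pos: [0.5519, 0.047, 0.1414]
orientation: [0.667, 0.745, -0.001, -0.001]
contact_force: [-5.8, 0.1, 3.4]
opening: 0.0119
clock: 17.82
ee_pos: [0.5518, 0.047, 0.1414]
orientation: [0.637, 0.771, -0.001, -0.001]
contact_force: [-6.2, 0.0, 3.3]
opening: 0.0119
[-0.12408773  1.23373472 -0.29330564] 0.19014031113685007
clock: 18.08
ee_pos: [0.5518, 0.0471, 0.1414]
orientation: [0.625, 0.78, -0.001, -0.001]
contact_force: [-6.3, 0.9, 2.7]
opening: 0.0125
[ 0.11008357  1.20437605 -0.37889178] 0.22007871498930798
```

The wrist's vertical torque has gone from ~0.06 to 0.38 N m at the expected heading, so the keeper is on its stop. I'll release, lift, back off and check.

```bash
python3 -m handwheel '{"delta_rot":[[0,0,0],[0,0,0],[0,0,0],[0,0,0],[0,0,0],[0,0,0],[0,0,0]],"travel":[[0,0,0],[0,0,0],[0,0,0],[0,0,-0.015],[0,0,-0.04],[0,0,-0.055],[0,0,0]],"jaw":[-0.4,-0.4,-0.4,-0.4,-0.4,-0.4,-0.4]}'
python3 -m handwheel '{"delta_rot":[[0,0,0.04],[0,0,0],[0,0,0]],"travel":[[-0.05,0,0],[-0.02,0,0],[0,0,0]],"jaw":[-0.4,-0.4,-0.4]}'
python3 - <<'E'
from h import *
import json
s=read_state();im=get_image("wrist");print(s["ee_pos"],s["contact_force"])
cm=cam("wrist",s)
t=get_image("top");sc=get_image("scene")
a=cv2.resize(im[0:200,190:450],None,fx=2.2,fy=2.2,interpolation=cv2.INTER_CUBIC)
a[:]=np.clip(255*(a/255.)**.6,0,255)
cv2.imwrite("pics/t9.png",t[:,:,::-1])
b=cv2.resize(t[140:265,130:360],None,fx=800/2/115,fy=800/2/115)[:, :]
c=cv2.resize(sc[220:380,340:520],(225,200),interpolation=cv2.INTER_CUBIC)
out=np.zeros((600,800,3),np.uint8);out[:440,:572]=a
out[:200,575:800]=c
d=cv2.resize(t[140:265,130:360],(225,122));out[210:332,575:800]=d
cv2.imwrite("pics/final.png",out[:,:,::-1])
y=.181;X=np.array([np.cos(y),np.sin(y),0]);Y=np.array([-X[1],X[0],0]);p=np.array([.5543,.0439,0])
q=proj(cm,[p+[0,0,.142],p+.028*Y+[0,0,.142],p+.043*Y+[0,0,.106]]);print(((q-[190,0])*2.2).round())
E
```

```text
clock: 18.95
ee_pos: [0.5552, 0.047, 0.2566]
orientation: [0.625, 0.78, 0.002, 0.003]
contact_force: [0.5, -0.9, -0.4]
opening: 0.0273
clock: 19.32
ee_pos: [0.5675, -0.0224, 0.2515]
orientation: [0.641, 0.767, -0.0, -0.0]
contact_force: [0.5, 0.2, 0.1]
opening: 0.0273
[ 0.5675417  -0.02240575  0.25148413] [0.4745706  0.23137865 0.08052151]
[[276. 254.]
 [276. 164.]
 [277. 127.]]
```

View pics/final.png

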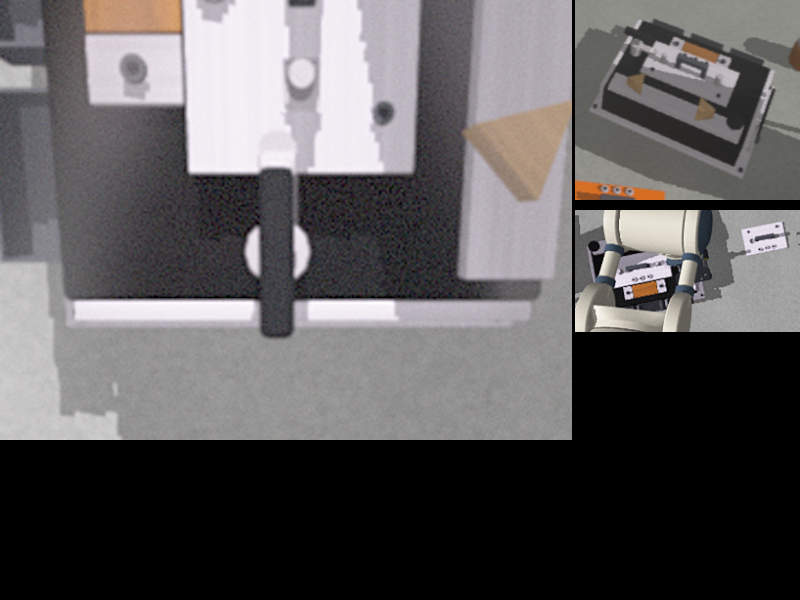

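The final picture shows the keeper arm over the plate's end at (277,150) with the T-handle along jig y. The dowel stands in the slot at (300,73), and the wedges and short plate look to be in place. I'm handing in.

```bash
python3 -c "
from plant import *;print(close_job())"
```

```text
the job is handed in; nothing more can be done
None
```

The long plate is seated on the jig with both dowels up through its holes and the keeper is swung fully over its end. I handed the job in at about 19.5 s on the robot's clock, with the gripper clear of everything.

- **Plate fit:** The plate went down over both dowels with no reaction until it touched at the expected seat height, with its underside at z ≈ 0.092 m. I stopped there at roughly 18 N of contact. The wrist pictures after release show a dowel standing in the slot. I saw the other one in the round hole while lowering.
- **Keeper:** I gripped the T-handle and turned it by about 1.32 rad. The torque rose to about 0.38 N m at the jig's own heading, which I took as the stop. The last picture shows the T-handle along jig y and the arm over the plate's end. My first grip was about 2 mm off-centre and pushed with about 16 N sideways, so I corrected it before turning.
- **Other objects:** In the last pictures the short plate and the two ledge wedges look to be where they were. I only compared them by eye, did not measure them, and did not check the bench wedge at the end.
- **Camera disagreement:** The wrist camera and the jaw centre line differed by 1 to 2 mm. I worked around this by sighting the dowel through the plate's hole.

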